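# Clip a check weight onto a load cell's eye

### The job

Hang the check weight on the load cell: press the sprung gate of its snap hook against the cell's eye until the eye slips inside and the gate springs shut, then let the weight down gently, without dropping it, so that it hangs free and still from the eye. The cell is rated for 30 N, so never push or jolt it with the weight harder than that, and leave the other things on the bench where they are.

Things in the scene. Friction and masses are not known exactly. Their poses are not given: they have to be found in the camera images.
- stand: load-cell stand, fixed: base plate 170 x 110 x 12 mm, steel column 18 mm across (axis x=50 mm, top 238 mm up), on it a clamped head: 44 mm clamp block, level aluminium beam x=29 to -67, 26 wide, 26 high, and a steel eye on the beam's free end at mid-height. Origin: centre of the base's underside; x from eye to column, z up. The head does not slip when pushed
- under_eye (a point): point at bench level straight below the axis of the eye's outermost bar (stand x=-113, y=0 mm); axes as the stand's. The eye is a rigid level ring of 8 mm bar, 30 mm inside, centre 19 mm further along x; the hook must take in its outer bar. Height not measured: the head stays clamped where the last user left it, eye axis 155 to 205 mm above the bench; feel or look
- under_beam (a point): point at bench level straight below the free part of the beam (stand x=-35, y=0 mm); axes as the stand's. The beam's flat top, 26 mm wide, lies 13 mm above the eye's axis, so touching down on it tells the eye's height; nothing stands over it here
- check_weight: steel weight, 0.38 to 0.54 kg, upright: disc 48 mm across, 34 high, with a rigid upright snap hook on top (D shape, 45 mm wide, 9 to 10 thick, top 126.5 mm up, 27 wide inside). Origin: centre of the underside; z up; hook in the x-z plane, gate on +x, spine on -x. To clip: hook upright, x along the stand's x, gate towards the eye
- hook_spine (a point): place to grip: middle of the hook's flat spine, 9 mm wide in x, 10 thick in y, straight for 22 mm below and 8 mm above this point, which is at x=-18, z=98 mm in the weight's frame; axes as the weight's. Grip across y with the pads mostly on the -x side (pads at x < -12 mm), so that they keep out of the inside of the hook, where the eye's bar goes
- gate_middle (a point): middle of the shut gate, x=18, z=84 mm in the weight's frame; axes as the weight's. The eye's bar must meet the gate within 7 mm above or below this height (rigid nose above from z=96, hinge and frame below from z=66), move in to x=-4, then the hook goes down: the gate shuts behind the bar once the bar is above about z=97
- hook_seat (a point): point under the hook's bend where the eye's bar axis lies when the weight hangs: x=0, z=113.5 mm in the weight's frame, so the hook is let down some 30 mm after the bar has passed the gate; axes as the weight's
- gate (a joint): angle of the gate, a 7 mm rod 30 mm long hinged at its foot (x=18, z=66 mm in the weight's frame): 0 = shut against the nose, grows as it is pushed inward, up to 1.45 rad. A spring shuts it: about 3 N at its middle starts it, up to about 10 N pushes it wide
- buffer_b: bystander: closed clear bottle with a screw cap, 60 mm across, 103 mm tall, standing right of the stand; origin at the centre of its underside
- beaker_100: bystander: clear beaker, 55 mm across, 70 mm tall, standing left of the stand; origin at the centre of its underside
- timer: bystander: flat desk timer 64 x 60 x 20 mm, lying left of the work; origin at the centre of its underside
- hex_key: bystander: small angled hex key with a moulded grip, 31 x 75 x 8 mm, lying front left; origin at the centre of its underside
- driver_blue: bystander: screwdriver 161 mm long, 21 mm high, lying near the bench's front edge; origin at the centre of its underside
Mind the look-alikes: they are no part of the job. Leave any pink or yellow look-alike of the check_weight alone.

How it is judged (in metres and radians):
On the way:
1. the eye presses the hook's gate well open (value of joint gate above 0.5 rad and contact force between check_weight and stand above 0.5 N), for 0.05 s.
At the end, for the whole second after the job is handed in: The weight hangs from the eye alone: the eye's outer bar is inside the hook under its bend (bend within about 1 cm of the bar), the gate is shut (under 0.1 rad), the weight is clear of the bench by over 30 mm, upright within 0.2 rad and still (under 0.03 m/s and 0.4 rad/s) (value of joint gate below 0.1 rad and x of hook_seat in the frame of stand between -0.122 and -0.1 m and y of hook_seat in the frame of stand between -0.014 and 0.014 m and height (world z) of check_weight between 0.03 and 0.105 m and angle between check_weight's own z axis and vertical below 0.2 rad and contact force between check_weight and stand above 2 N and linear speed of check_weight below 0.03 m/s and angular speed of check_weight below 0.4 rad/s); the robot touches nothing.
It fails at once if the weight presses or jolts the load-cell stand with more than 30 N (contact force between check_weight and stand above 30 N).
It fails at once if the weight is dropped (moves faster than 0.35 m/s with the fingers off it) (contact force between the fingers and check_weight below 0.1 N and linear speed of check_weight above 0.35 m/s).
It fails at once if a bystander is shifted by more than 3 cm (distance of any of buffer_b, beaker_100, timer, hex_key, driver_blue from where it was at the start of the episode above 0.03 m).
It also fails if it takes over 58 s, if anything falls off the work surface, if the arm or the gripper's body presses on something with over 40 N, if the wrist force passes 120 N, or if a joint passes its speed limit or range.

### The arm

A 6-joint arm with a two-finger parallel gripper is mounted at the origin on a cart in front of the work surface, level with it; the furniture and walls round the work are solid. World frame = base frame: x ahead of the robot, y to its left, z up, the work surface at z = 0. Lengths are in m, angles in degrees, forces in N, time in s.
With the tool pointing down it reaches from about 0.25 to 0.725 m from the base axis. Payload 9.7 kg.
Tool frame: the origin (TCP) lies midway between the tips of the shut fingers; the grasp point (between the pads) lies 19 mm behind it; z points along the fingers, y is the line along which they close (so a half turn about z gives the same grasp; the last joint's range is limited). The gripper opens to 85 mm and grips with 20 to 120 N. Pads are 22 mm wide; open, the fingers measure 114 mm over their backs; the gripper's body (76 mm by 85 mm) begins 54 mm behind the grasp point. The pads swing forward as they close: fully open they stand 13 mm farther back than shut.
Start: joints at [-66.062, 4.979, 10.078, 95.1, 0, 90], TCP at [0.223, -0.503, 0.21] pointing down, gripper open.
Joint ranges: [-179.16, 179.16], [-48.56, 103.87], [-65.8, 70.77], [-126.05, 130.52], [-82.76, 87.17], [-180, 180]. Speed limits (degrees/s): [127.2, 127.2, 147.25, 180, 180, 180].

### API

Orientations are given as [roll, pitch, yaw] about the fixed x, y, z axes, in that order (R = Rz(yaw) Ry(pitch) Rx(roll)).
In Python, from workcell import * gives the robot as it stands.
- The arm moves only by the tool servo_tool, never from a script. Its argument "moves" is a list of rows, each a list of 4 numbers: the shift along the world's x, y, z in normalised numbers (1 is 50 cm), then the turn about the world's z in parts of the range, where 1.0 means pi rad. A call has 1 to 20 rows; each row is the pose to reach, as a shift and turn from the pose commanded when the call began; what a row does not reach only later rows make up. A row lasts 1/12 s, in which the tool goes at most 41.7 mm and 7.16 degrees, less where a joint would pass 70% of its speed; a pose out of reach is approached as far as the arm can. A call with a gripper value outside its range is refused whole. "claw" is the closure, from 0 (fully open) to 1 (shut), set as the call begins (left out, the last holds). The fingers move at their own pace and stop on an object; "force" is the grip in N (left out, the last holds). Time passes only in rows, so rows that repeat a pose let the fingers close. It gives the time, the measured TCP pose, the force, the opening and the grip force at its end, in the units of the state.
- get_obs(): the state, without advancing time (a new reading comes with each control period).
- camera(name): name is "side" or "top" or "wrist"; returns the picture (384x512x3 uint8, red, green, blue); there is no depth.
- get_calibration(name): a dict with "fx", "fy", "cx", "cy" (pixels), "rvec" (rotation vector, rad) and "tvec" (3), from world to camera coordinates, as OpenCV has them; the wrist camera has in their place "tool_from_camera" (4x4, takes a point from camera to tool coordinates, whose origin is the TCP and whose axes are the flange's). Camera axes: x right, y down, z forward; pixel columns grow to the right and rows downward; lengths in m; the calibration is good to about 2 mm. A picture is of the moment at which its call begins: read the wrist's pose just before it. get_calibration takes no time and is no camera call.
- job_done(): hands the job in; it is judged then, once.
The state is a dict: "time": time; "q": joint angles; "qd": joint speeds; "joint_efforts": joint torques, N m; "ee_pos": TCP position; "tcp_rot": TCP orientation; "wrist_force": force on the tool from outside, world axes, zero at the start; "torque": the same for the moment, N m; "opening": finger opening in m; "grasp_force": force on a finger pad.
Only numpy, scipy, OpenCV 4.12 (cv2) and the standard library are available. Lean on these libraries where they do the work, as an engineer would, in place of code of your own. Each camera call takes 0.05 s, during which the arm holds its last target. There are 200 camera calls.

## Working session

There is one attempt and no reset: what is moved stays moved. The work goes in short steps, Python scripts to look and compute and a tool call to move; the robot and the scene stay as the last step left them, time stands still between calls to the robot, and variables do not carry over. Pictures are saved under pics/ and viewed, at most 12 in all, crops included, and the job is handed in when it is done.

Besides the shell and the picture viewer there is one more tool, called after "Call:" by a JSON object that holds its "fn" and its "kwargs", one argument or row to a line. servo_tool: Moves the arm, as the interface text tells. Its arguments: {"type":"object","properties":{"moves":{"type":"array","items":{"type":"array","items":{"type":"number"}}},"claw":{"type":"number"},"force":{"type":"number"}},"required":["moves"]}

```bash
mkdir -p pics; cat > h.py <<'E'
from workcell import *
import numpy as np, cv2
def snap(n,f):
    im=camera(n); cv2.imwrite('pics/'+f,im[:,:,::-1]); return im
def ray(n,u,v):
    c=get_calibration(n); R=cv2.Rodrigues(np.array(c['rvec'],float))[0]; t=np.array(c['tvec'],float).ravel()
    d=R.T@np.array([(u-c['cx'])/c['fx'],(v-c['cy'])/c['fy'],1]); return -R.T@t,d
def atz(n,u,v,z):
    o,d=ray(n,u,v); return o+d*(z-o[2])/d[2]
def proj(n,p):
    c=get_calibration(n); K=np.array([[c['fx'],0,c['cx']],[0,c['fy'],c['cy']],[0,0,1.]])
    return cv2.projectPoints(np.array(p,float).reshape(-1,1,3),np.array(c['rvec'],float),np.array(c['tvec'],float),K,None)[0].reshape(-1,2)
E
python3 - <<'E'
from h import *
snap('top','t1.png');snap('side','s1.png')
for n in('top','side'):
    print(n,ray(n,256,192),get_calibration(n)['fx'])
print(get_obs())
E
```

```text
top (array([0.39396266, 0.06282013, 1.07081258]), array([ 0.13861575, -0.03400463, -0.98979136])) 360.0675887556389
side (array([0.30483586, 0.96697283, 0.71498641]), array([ 0.19744605, -0.80621529, -0.55772457])) 432.47950829669736
{'time': 0.1, 'q': array([-6.60599354e+01,  5.00643902e+00,  1.00388455e+01,  9.50996226e+01,
       -7.61802680e-04,  8.99987933e+01]), 'qd': array([-0.00104111, -0.0520472 ,  0.20620659, -0.07590245, -0.03898015,
       -0.02823755]), 'joint_efforts': array([ 2.21554983e-03, -5.21560085e+01,  4.65653908e+01,  1.60135265e-02,
        1.21835274e-04, -8.93413386e-06]), 'ee_pos': array([ 0.22308087, -0.50247176,  0.20956714]), 'tcp_rot': array([-1.79932784e+02,  7.60386478e-04,  2.39412722e+01]), 'wrist_force': array([-0.27687035, -0.17129841,  1.0810336 ]), 'torque': array([ 0.03881909,  0.00126367, -0.05579729]), 'grasp_force': 0.0, 'opening': 0.08552581461324668}
```

View pics/t1.png

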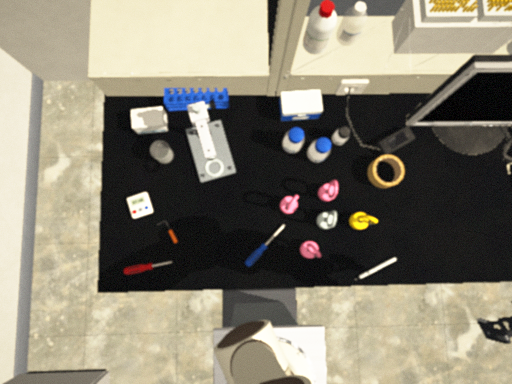

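View pics/s1.png

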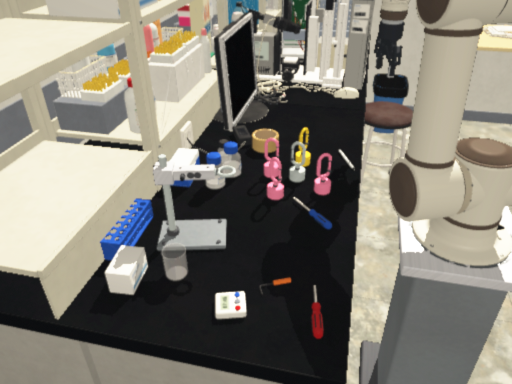

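The candidates in the top picture are pink (288,204), pink (329,190), pink (310,250), yellow (362,221) and bare steel grey (327,220). The grey one fits "steel weight", so I'll confirm it with enlarged crops.

```bash
python3 - <<'E'
from h import *
t=cv2.imread('pics/t1.png');s=cv2.imread('pics/s1.png')
def c(i,x,y,w,h): return cv2.resize(i[y:y+h,x:x+w],(400,300),interpolation=cv2.INTER_CUBIC)
o=np.vstack([np.hstack([c(t,300,199,50,37.5.__int__()),c(t,180,100,120,90)]),np.hstack([c(s,260,130,80,60),c(s,145,145,100,75)])])
cv2.imwrite('pics/c1.png',o)
E
```

```text
(no output)
```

View pics/c1.png

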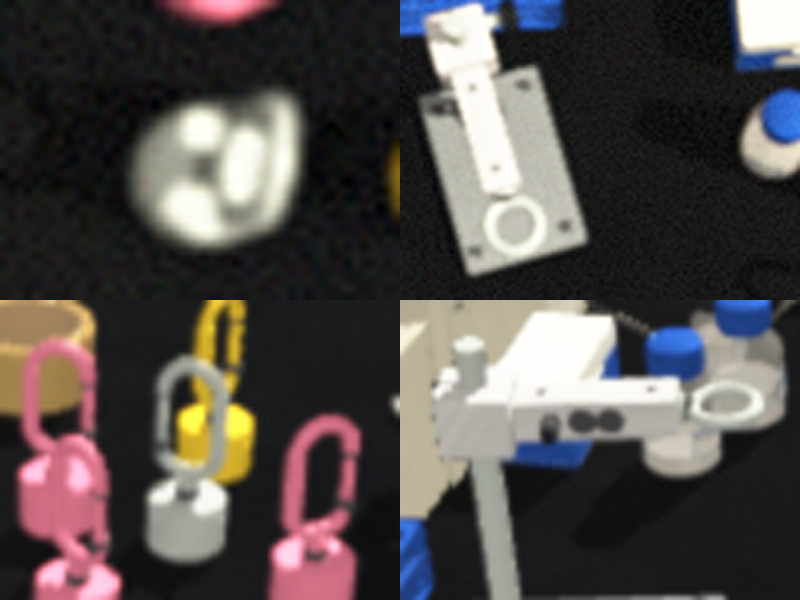

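The stand and its eye (top, 214,167) are clear. The grey weight stands alone at (327,220). Its yaw and gate side need a closer look.

```bash
python3 - <<'E'
from h import *
c=[(186,128.5),(222,119.5),(236.4,172),(201,181.9)]
P=[atz('top',u,v,.012) for u,v in c]
for p in P: print(p.round(4))
m=np.mean(P,0); ex=(P[0]+P[1]-P[2]-P[3]); print('stand',m,'yaw',np.degrees(np.arctan2(ex[1],ex[0])), np.linalg.norm(ex)/2)
def tri(a,b):
    o1,d1=ray('top',*a);o2,d2=ray('side',*b)
    s=np.linalg.lstsq(np.c_[d1,-d2],o2-o1,rcond=None)[0]; p,q=o1+d1*s[0],o2+d2*s[1]; return (p+q)/2,np.linalg.norm(p-q)
print('eye',tri((214.5,167.5),(227,170.75)))
# disc: side crop scale 5: base bottom ellipse
s=cv2.imread('pics/s1.png')
# disc top centre z=.034 side crop (187,500)/5
print('disc',atz('side',260+187/5,130+502/5,.034),atz('top',325,220,.034))
# hook segmentation
t=cv2.imread('pics/t1.png')
cv2.imwrite('pics/c2.png',np.hstack([cv2.resize(s[138:188,280:318],(456,600),interpolation=cv2.INTER_CUBIC),cv2.resize(t[205:235,312:342],(340,600)[:1]*1+(600,) if 0 else (340,340),interpolation=cv2.INTER_CUBIC) if 0 else cv2.copyMakeBorder(cv2.resize(t[205:235,312:342],(340,340),interpolation=cv2.INTER_CUBIC),0,260,0,0,cv2.BORDER_CONSTANT)]))
E
```

```text
[0.7401 0.2339 0.012 ]
[0.767  0.1249 0.012 ]
[0.6037 0.0837 0.012 ]
[0.5755 0.1891 0.012 ]
stand [0.6715914  0.15791278 0.012     ] yaw 14.70362192118259 0.16953820387955054
eye (array([0.57971177, 0.13420855, 0.18915118]), np.float64(0.0023415152991753518))
disc [0.40563435 0.1268921  0.034     ] [ 0.45366628 -0.17072046  0.034     ]
```

View pics/c2.png

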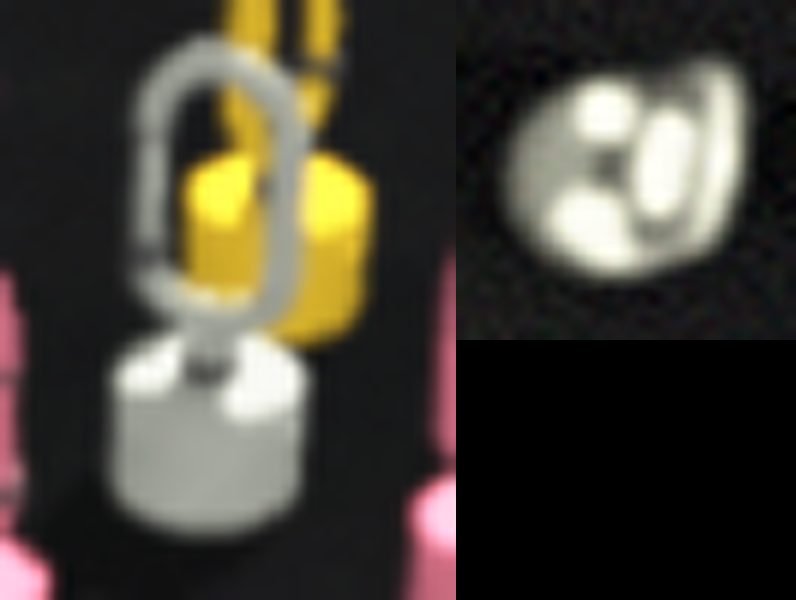

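The right weight is confirmed: bare steel, with the gate's dark joints on the left in the side view at (292.5,149) and (292.3,159). That means the gate faces world +x, roughly towards the stand. Next I'll fit its pose.

```bash
python3 - <<'E'
from h import *
from scipy.optimize import least_squares
F=[('side',(18,96),(292.5,148.8)),('side',(18,66),(292.3,158.8)),('side',(0,122),(297.3,142.6)),('side',(-18,80),(304,154.5)),('side',(0,34),(297.25,169.2)),('side',(0,0),(297.0,178.5)),('top',(0,20),(324.7,220.7))]
def res(p):
    c,s=np.cos(p[2]),np.sin(p[2]);r=[]
    for n,(x,z),uv in F: r+=list(proj(n,[p[0]+c*x/1e3,p[1]+s*x/1e3,z/1e3])[0]-uv)
    return r
for y0 in(.3,-.3):
    r=least_squares(res,[.45,-.17,y0]); print(r.x,np.degrees(r.x[2]),r.cost,np.round(r.fun,1))
    p=r.x
    t=cv2.imread('pics/t1.png')
    for x,z in[(0,122),(22,90),(-22,90),(18,110),(-18,110)]:
        u=proj('top',[p[0]+np.cos(p[2])*x/1e3,p[1]+np.sin(p[2])*x/1e3,z/1e3])[0]; print((x,z),((u-[312,205])*11.33+[456,0]).round())
c=get_calibration('wrist'); print(c)
E
```

```text
[ 0.45261821 -0.17260148  0.04837338] 2.771590243998507 3.0553429781495725 [-0.3  1.1 -0.5 -0.2  1.2 -0.  -0.1  1.   0.  -1.  -0.2 -0.9 -0.1 -0.1]
(0, 122) [695. 151.]
(22, 90) [654.  69.]
(-22, 90) [671. 251.]
(18, 110) [675.  79.]
(-18, 110) [690. 230.]
[ 0.45261821 -0.17260147  0.04836892] 2.7713350102111076 3.055342978211652 [-0.3  1.1 -0.5 -0.2  1.2 -0.  -0.1  1.   0.  -1.  -0.2 -0.9 -0.1 -0.1]
(0, 122) [695. 151.]
(22, 90) [654.  69.]
(-22, 90) [671. 251.]
(18, 110) [675.  79.]
(-18, 110) [690. 230.]
{'fx': 291.9861794125237, 'fy': 291.9861794125237, 'cx': 260.47219911041384, 'cy': 187.59472628496962, 'tool_from_camera': array([[-4.14382305e-04, -9.46884179e-01, -3.21574532e-01,
         8.29011469e-02],
       [ 9.99999892e-01, -3.24930657e-04, -3.31837728e-04,
        -5.50938876e-04],
       [ 2.09722470e-04, -3.21574635e-01,  9.46884212e-01,
        -1.62716908e-01],
       [ 0.00000000e+00,  0.00000000e+00,  0.00000000e+00,
         1.00000000e+00]])}
```

The manual's scale: shifts go in shares of 50 cm and turns go in shares of pi rad. Converting my numbers, 33 cm / 50 = 0.66, 25.7 cm / 50 = 0.514, -0.42 rad / 3.1416 = -0.1337.

Call:
{"fn": "servo_tool", "kwargs": {
  "moves": [
    [0,0,0.06,0],
    [0.04,0.06,0.12,-0.0159],
    [0.08,0.12,0.12,-0.0318],
    [0.12,0.18,0.12,-0.0477],
    [0.16,0.24,0.12,-0.0637],
    [0.2,0.3,0.12,-0.0796],
    [0.26,0.36,0.12,-0.0955],
    [0.32,0.42,0.12,-0.1114],
    [0.36,0.48,0.12,-0.1273],
    [0.4,0.54,0.12,-0.1337],
    [0.45,0.6,0.12,-0.1337],
    [0.5,0.66,0.12,-0.1337],
    [0.514,0.66,0.12,-0.1337],
    [0.514,0.66,0.12,-0.1337],
    [0.514,0.66,0.12,-0.1337]
  ],
  "claw": 0
}}

```text
time: 1.35
ee_pos: [0.48, -0.1726, 0.2697]
tcp_rot: [-180.0, 0.1, -0.1]
wrist_force: [0.2, -0.4, -0.5]
opening: 0.0855
grasp_force: 0.0
```

```bash
python3 - <<'E'
from h import *
o=get_obs();print(o['time'],o['ee_pos'],o['tcp_rot'],o['q'])
im=snap('wrist','w1.png')
cv2.imwrite('pics/w1b.png',cv2.resize(im[:,:,::-1],(800,600),interpolation=cv2.INTER_CUBIC))
E
```

```text
1.35 [ 0.47999113 -0.17264218  0.26966679] [-1.79990616e+02  7.59422558e-02 -6.68646479e-02] [-1.97724700e+01  1.34335508e+00  1.29891063e+01  1.01720410e+02
 -1.67727357e-02  1.60294412e+02]
```

View pics/w1b.png

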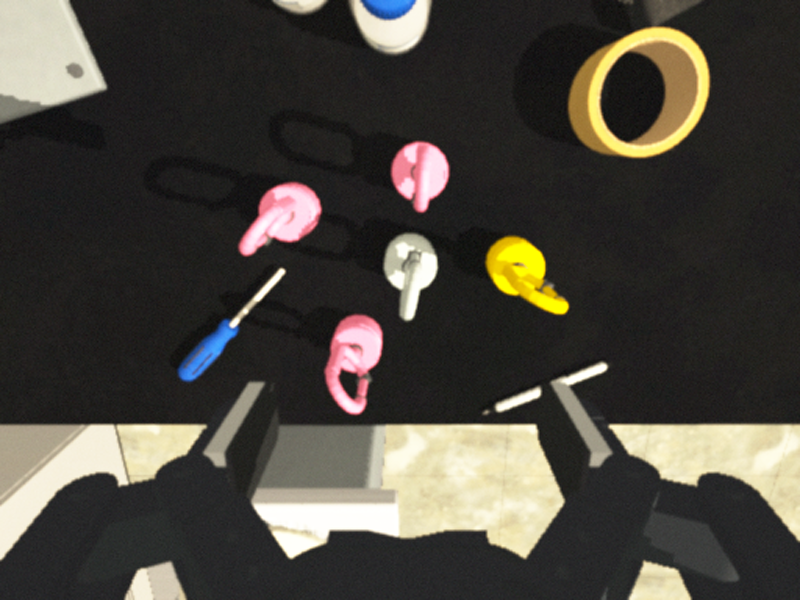

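The wrist view shows the grey weight's disc centre at about (411,261). Its hook spine end is at (407,316), pointing towards the robot. A base corner of the stand is at (105,88).

```bash
cat >> h.py <<'E'
from scipy.spatial.transform import Rotation as Rn
def wray(u,v,pos,rot):
    c=get_calibration('wrist');T=np.array(c['tool_from_camera']);R=Rn.from_euler('xyz',rot,degrees=True).as_matrix()
    return np.array(pos)+R@T[:3,3], R@T[:3,:3]@np.array([(u-c['cx'])/c['fx'],(v-c['cy'])/c['fy'],1])
def wz(u,v,z,pos,rot):
    o,d=wray(u,v,pos,rot);return o+d*(z-o[2])/d[2]
def wproj(p,pos,rot):
    c=get_calibration('wrist');T=np.array(c['tool_from_camera']);R=Rn.from_euler('xyz',rot,degrees=True).as_matrix()
    q=T[:3,:3].T@(R.T@(np.array(p)-pos)-T[:3,3]); return np.array([c['fx']*q[0]/q[2]+c['cx'],c['fy']*q[1]/q[2]+c['cy']])
E
python3 - <<'E'
from h import *
from scipy.optimize import least_squares
pos=[.47999,-.17264,.26967];rot=[-179.99,.076,-.067];k=.64
print('disc',wz(411*k,261*k,.034,pos,rot),'spine',wz(408*k,312*k,.108,pos,rot),'corner',wz(105*k,88*k,.012,pos,rot))
im=cv2.imread('pics/w1.png');cr=im[145:210,235:290].astype(int)
g=(cr.min(2)>90)&(cr.max(2)-cr.min(2)<45)
n,l,st,ce=cv2.connectedComponentsWithStats(g.astype(np.uint8));i=1+st[1:,4].argmax();mk=l==i
print(st[i],ce[i])
# silhouette fit with model points
th=np.linspace(0,2*np.pi,60)
def model(p):
    pts=[]
    for z in(0,.012,.024,.034):pts+=[(r*np.cos(a),r*np.sin(a),z) for a in th for r in np.linspace(0,.024,7)]
    cl=[(-.018,z) for z in np.arange(.066,.108,.002)]+[(.018,z) for z in np.arange(.066,.108,.002)]+[(.018*np.cos(a),.104+.018*np.sin(a)) for a in np.linspace(0,np.pi,30)]+[(.018*np.cos(a),.066-.018*np.sin(a)) for a in np.linspace(0,np.pi,30)]
    for x,z in cl:pts+=[(x+a,b,z+c) for a,c in((0,0),(.0045,0),(-.0045,0),(0,.0045),(0,-.0045)) for b in(-.005,0,.005)]
    pts=np.array(pts);c,s=np.cos(p[2]),np.sin(p[2])
    return np.c_[p[0]+c*pts[:,0]-s*pts[:,1],p[1]+s*pts[:,0]+c*pts[:,1],pts[:,2]]
def mask(p,S=4):
    m=np.zeros((65*S,55*S),np.uint8)
    for q in model(p):
        u=(wproj(q,pos,rot)-[235,145]+.5)*S; cv2.circle(m,(int(u[0]),int(u[1])),4,1,-1)
    return m
M=cv2.resize(mk.astype(np.uint8),None,fx=4,fy=4,interpolation=cv2.INTER_NEAREST)
M=cv2.morphologyEx(M,cv2.MORPH_CLOSE,np.ones((9,9)))
f=lambda p:1-(mask(p)&M).sum()/(mask(p)|M).sum()
from scipy.optimize import minimize
d=wz(411*k,261*k,.034,pos,rot)
best=min((minimize(f,[d[0],d[1],y],method='Nelder-Mead',options=dict(initial_simplex=[[d[0],d[1],y],[d[0]+.004,d[1],y],[d[0],d[1]+.004,y],[d[0],d[1],y+.15]],maxiter=45)) for y in(-.2,.05)),key=lambda r:r.fun)
print(best.x,best.fun)
m=mask(best.x);cv2.imwrite('pics/ov.png',np.hstack([cv2.resize(im[145:210,235:290],None,fx=4,fy=4),np.dstack([m*255,M*255,M*0])]))
E
```

```text
disc [ 0.45756598 -0.17559642  0.034     ] spine [ 0.43704728 -0.17271195  0.108     ] corner [0.60279311 0.08261442 0.012     ]
[  11    5   34   55 1216] [27.19572368 27.27960526]Traceback (most recent call last):
  File "<stdin>", line 28, in <module>
  File "<stdin>", line 28, in <genexpr>
    res = _minimize_neldermead(fun, x0, args, callback, bounds=bounds,
                               **options)
    fsim[k] = func(sim[k])
              ~~~~^^^^^^^^
    fx = function(np.copy(x), *(wrapper_args + args))
  File "<stdin>", line 25, in <lambda>
  File "<stdin>", line 21, in mask
  File "h.py", line 20, in wproj
    c=get_calibration('wrist');T=np.array(c['tool_from_camera']);R=Rn.from_euler('xyz',rot,degrees=True).as_matrix()
ValueError: time passes only in moves, steps and waits
```

```bash
cat > fit.py <<'E'
from h import *
from scipy.optimize import minimize
pos=np.array([.47999,-.17264,.26967]);rot=[-179.99,.076,-.067]
c0=get_calibration('wrist');T=np.array(c0['tool_from_camera']);R=Rn.from_euler('xyz',rot,degrees=True).as_matrix()
im=cv2.imread('pics/w1.png');cr=im[145:210,235:290].astype(int)
g=(cr.min(2)>75)&(cr.max(2)-cr.min(2)<45)
n,l,st,ce=cv2.connectedComponentsWithStats(g.astype(np.uint8));i=1+st[1:,4].argmax();mk=l==i
print(st[i])
th=np.linspace(0,2*np.pi,40);pts=[]
for z in(0,.012,.024,.034):pts+=[(r*np.cos(a),r*np.sin(a),z) for a in th for r in np.linspace(0,.024,7)]
cl=[(s*.018,z) for s in(-1,1) for z in np.arange(.066,.106,.003)]+[(.018*np.cos(a),.104+.018*np.sin(a)) for a in np.linspace(0,np.pi,20)]+[(.018*np.cos(a),.066-.018*np.sin(a)) for a in np.linspace(0,np.pi,20)]
for x,z in cl:pts+=[(x+a,b,z+c) for a,c in((0,0),(.0035,0),(-.0035,0),(0,.0035),(0,-.0035)) for b in(-.004,0,.004)]
pts=np.array(pts)
def mask(p,S=4):
    c,s=np.cos(p[2]),np.sin(p[2]);W=np.c_[p[0]+c*pts[:,0]-s*pts[:,1],p[1]+s*pts[:,0]+c*pts[:,1],pts[:,2]]
    q=((W-pos)@R-T[:3,3])@T[:3,:3];uv=np.c_[c0['fx']*q[:,0]/q[:,2]+c0['cx'],c0['fy']*q[:,1]/q[:,2]+c0['cy']]
    m=np.zeros((65*S,55*S),np.uint8)
    for u in (uv-[235,145]+.5)*S: cv2.circle(m,(int(u[0]),int(u[1])),3,1,-1)
    return cv2.morphologyEx(m,cv2.MORPH_CLOSE,np.ones((7,7)))
M=cv2.morphologyEx(cv2.resize(mk.astype(np.uint8),None,fx=4,fy=4,interpolation=cv2.INTER_NEAREST),cv2.MORPH_CLOSE,np.ones((9,9)))
f=lambda p:1-(mask(p)&M).sum()/(mask(p)|M).sum()
d=[.4576,-.1756]
for y in(-.3,-.14,.05):
    b=minimize(f,[*d,y],method='Nelder-Mead',options=dict(initial_simplex=[[*d,y],[d[0]+.004,d[1],y],[d[0],d[1]+.004,y],[*d,y+.15]],maxiter=60));print(b.x,b.fun)
m=mask(b.x);cv2.imwrite('pics/ov.png',np.hstack([cv2.resize(im[145:210,235:290],None,fx=4,fy=4),np.dstack([m*255,M*255,M*0])]))
E
python3 fit.py
```

```text
[  10    4   36   57 1250]
[ 0.45254264 -0.1745594  -0.18763951] 0.04102189781021903
[ 0.45255557 -0.17474548 -0.20565321] 0.04067450675478668
[ 0.452297   -0.17465446 -0.20029547] 0.040062157043655566
```

View pics/ov.png

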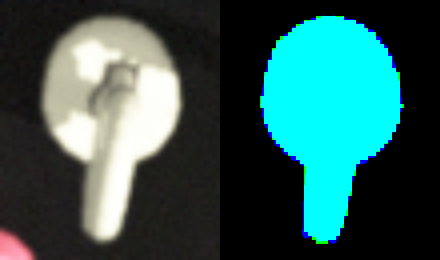

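The fit gives the weight at (0.452, -0.175) with yaw -0.20 rad, and the silhouettes match. Now I'll approach the spine.

To row units: -19.05 cm / 50 = -0.381, -5.05 cm / 50 = -0.101, -0.2 rad / 3.1416 = -0.0637.

Call:
{"fn": "servo_tool", "kwargs": {
  "moves": [
    [-0.04,0.002,0,-0.0318],
    [-0.08,0.004,0,-0.0637],
    [-0.101,0.004,-0.04,-0.0637],
    [-0.101,0.004,-0.08,-0.0637],
    [-0.101,0.004,-0.12,-0.0637],
    [-0.101,0.004,-0.16,-0.0637],
    [-0.101,0.004,-0.2,-0.0637],
    [-0.101,0.004,-0.24,-0.0637],
    [-0.101,0.004,-0.28,-0.0637],
    [-0.101,0.004,-0.32,-0.0637],
    [-0.101,0.004,-0.35,-0.0637],
    [-0.101,0.004,-0.37,-0.0637],
    [-0.101,0.004,-0.381,-0.0637],
    [-0.101,0.004,-0.381,-0.0637],
    [-0.101,0.004,-0.381,-0.0637]
  ],
  "claw": 0.3
}}

```text
time: 2.65
ee_pos: [0.4296, -0.1712, 0.0804]
tcp_rot: [180.0, -0.0, -11.6]
wrist_force: [0.3, -0.3, -0.4]
opening: 0.06
grasp_force: 0.0
```

```bash
python3 - <<'E'
from h import *
o=get_obs();print(o['time'],o['ee_pos'],o['tcp_rot'],o['opening'])
im=snap('wrist','w2.png')
cv2.imwrite('pics/w2b.png',cv2.resize(im[150:342,128:384,::-1],(800,600),interpolation=cv2.INTER_CUBIC))
E
```

```text
2.65 [ 0.42959635 -0.17117836  0.08035851] [ 1.79990884e+02 -3.66929541e-02 -1.16335924e+01] 0.0600081836268008
```

View pics/w2b.png

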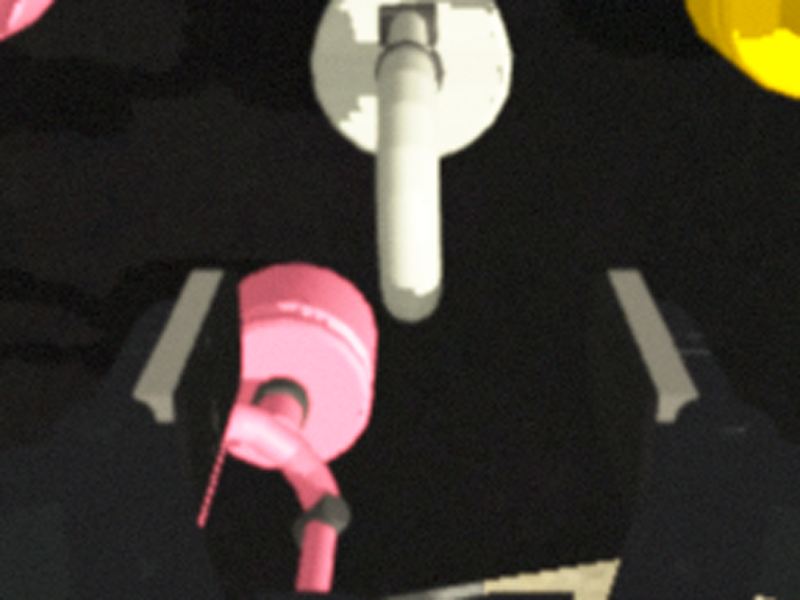

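The wrist view shows the hook vertical and centred between the open fingers, with the spine end at (410,310), so yaw is aligned. Next: close and lift.

Call:
{"fn": "servo_tool", "kwargs": {
  "moves": [
    [0,0,0,0],
    [0,0,0,0],
    [0,0,0,0],
    [0,0,0,0],
    [0,0,0,0],
    [0,0,0,0],
    [0,0,0,0],
    [0,0,0,0],
    [0,0,0,0],
    [0,0,0,0],
    [0,0,0,0],
    [0,0,0,0]
  ],
  "claw": 1,
  "force": 80
}}

```text
time: 3.7
ee_pos: [0.4299, -0.1707, 0.0801]
tcp_rot: [-180.0, -0.0, -11.6]
wrist_force: [-0.9, 1.0, 5.8]
opening: 0.0062
grasp_force: 78.6
```

To row units: 17 cm / 50 = 0.34, 15 cm / 50 = 0.3.

Call:
{"fn": "servo_tool", "kwargs": {
  "moves": [
    [0,0,0.01,0],
    [0,0,0.03,0],
    [0,0,0.06,0],
    [0,0,0.1,0],
    [0,0,0.14,0],
    [0,0,0.18,0],
    [0,0,0.22,0],
    [0,0,0.26,0],
    [0,0,0.3,0],
    [0,0,0.34,0],
    [0,0,0.34,0],
    [0,0,0.34,0]
  ]
}}

```text
time: 4.7
ee_pos: [0.43, -0.1709, 0.25]
tcp_rot: [180.0, -0.1, -11.6]
wrist_force: [0.8, 0.1, -5.0]
opening: 0.0062
grasp_force: 78.4
```

To row units: 28.1 cm / 50 = 0.562, -6.5 cm / 50 = -0.13, 0.459 rad / 3.1416 = 0.1461.

Call:
{"fn": "servo_tool", "kwargs": {
  "moves": [
    [0,0.02,0,0],
    [0,0.06,0,0.0095],
    [0.01,0.1,0,0.0255],
    [0.02,0.14,0,0.0414],
    [0.03,0.19,0,0.0573],
    [0.04,0.24,0,0.0732],
    [0.05,0.29,0,0.0891],
    [0.06,0.34,0,0.105],
    [0.07,0.39,0,0.121],
    [0.08,0.44,0,0.1337],
    [0.09,0.49,0,0.1461],
    [0.104,0.53,0,0.1461],
    [0.116,0.552,-0.02,0.1461],
    [0.122,0.562,-0.05,0.1461],
    [0.122,0.562,-0.08,0.1461],
    [0.122,0.562,-0.11,0.1461],
    [0.122,0.562,-0.124,0.1461],
    [0.122,0.562,-0.13,0.1461],
    [0.122,0.562,-0.13,0.1461],
    [0.122,0.562,-0.13,0.1461]
  ]
}}

```text
time: 6.37
ee_pos: [0.4906, 0.1102, 0.185]
tcp_rot: [180.0, -0.0, 14.7]
wrist_force: [-0.4, -0.5, -3.7]
opening: 0.0063
grasp_force: 78.4
```

```bash
python3 - <<'E'
from h import *
o=get_obs();print(o['time'],o['ee_pos'],o['tcp_rot'],o['wrist_force'])
s=snap('side','s2.png');w=snap('wrist','w3.png');t=snap('top','t2.png')
p=np.array(o['ee_pos']);y=np.radians(o['tcp_rot'][2]);ex=np.array([np.cos(y),np.sin(y),0])
for x,z in[(18,66),(18,96),(0,122),(-18,80),(0,0)]: print((x,z),proj('side',p+ex*(.0228+x/1e3)+[0,0,z/1e3-.0803])[0].round(1))
def c(i,x,y,w,h,W,H): return cv2.resize(i[y:y+h,x:x+w,::-1],(W,H),interpolation=cv2.INTER_CUBIC)
cv2.imwrite('pics/c3.png',np.hstack([c(s,215,140,60,75,480,600),np.vstack([c(w,156,80,200,188,320,300),c(t,185,130,64,60,320,300)])]))
E
```

```text
6.3667 [0.4906365  0.11015072 0.18498473] [ 1.79997806e+02 -1.63844569e-02  1.46897253e+01] [-0.35589734 -0.45427953 -3.67188546]
(18, 66) [248.5 176.7]
(18, 96) [248.3 165.8]
(0, 122) [255.8 156. ]
(-18, 80) [263.6 171.4]
(0, 0) [256.3 199.3]
```

View pics/c3.png

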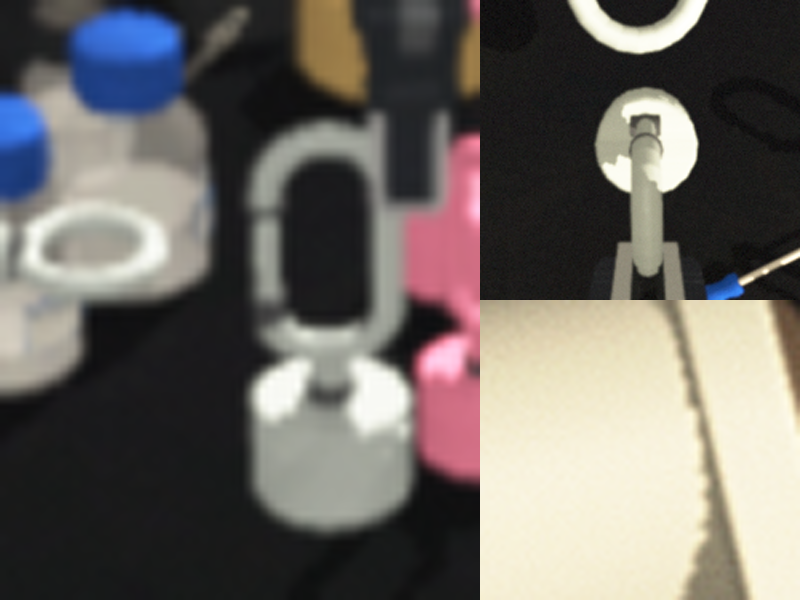

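The side crop shows the hook upright in the fingers, with gate joints at (248.5,166.5) and (248.5,178.8). The eye's ring centre is at (227.1,170.6). In the wrist view the ring is centred a little left of the hook line, at 637 against 647.

```bash
python3 - <<'E'
from h import *
from scipy.optimize import least_squares
pos=[.49064,.11015,.18498];rot=[179.998,-.016,14.69]
ey=np.radians(14.69);ex=np.array([np.cos(ey),np.sin(ey)]);ly=np.array([-ex[1],ex[0]])
# side: eye centre height given lateral 0..0.004 off the tool line
o,d=ray('side',227.1,170.6)
for lat in(0,.004):
    n=np.r_[ly,0];s=(np.r_[pos[:2],0]@n+lat-o@n)/(d@n);P=o+d*s;print('side eye centre',lat,P.round(4),'along',((P[:2]-pos[:2])@ex).round(4))
im=cv2.imread('pics/w3.png').astype(int)[60:120,190:320]
m=(im.min(2)>110).astype(np.uint8);n,l,st,_=cv2.connectedComponentsWithStats(m);print(st[1:])
i=[k for k in range(1,n) if st[k,4]>100 and st[k,1]<40][0]
v,u=np.nonzero(l==i);
# lower outline: largest v per column
cols=np.unique(u);pts=[(c+190.5,v[u==c].max()+61) for c in cols][3:-3]
for z in(.184,.189,.194):
    W=np.array([wz(a,b,z,pos,rot)[:2] for a,b in pts])
    r=least_squares(lambda p:np.hypot(*(W-p[:2]).T)-p[2],[.58,.134,.023],loss='soft_l1',f_scale=.001).x
    print(z,r.round(4),'along',((r[:2]-pos[:2])@ex).round(4),'lat',((r[:2]-pos[:2])@ly).round(4))
E
```

```text
side eye centre 0 [0.5786 0.1332 0.1888] along 0.0909
side eye centre 0.004 [0.5773 0.137  0.1912] along 0.0907
[[  17    0  102   54 2812]]
0.184 [0.5808 0.1374 0.0242] along 0.0941 lat 0.0035
0.189 [0.5805 0.1372 0.0234] along 0.0938 lat 0.0034
0.194 [0.5802 0.137  0.0227] along 0.0934 lat 0.0033
```

To row units: 1.66 cm / 50 = 0.0332, 0.75 cm / 50 = 0.015.

Call:
{"fn": "servo_tool", "kwargs": {
  "moves": [
    [-0.0016,0.0058,0.005,0],
    [0.004,0.0074,0.005,0],
    [0.012,0.0094,0.005,0],
    [0.02,0.0114,0.005,0],
    [0.028,0.0136,0.005,0],
    [0.0332,0.015,0.005,0],
    [0.0332,0.015,0.005,0],
    [0.0332,0.015,0.005,0]
  ]
}}

```text
time: 7.18
ee_pos: [0.5073, 0.1178, 0.1869]
tcp_rot: [-180.0, 0.0, 14.7]
wrist_force: [0.4, -0.4, -3.8]
opening: 0.0063
grasp_force: 78.4
```

To row units: 1.16 cm / 50 = 0.0232, 1.02 cm / 50 = 0.0204.

Call:
{"fn": "servo_tool", "kwargs": {
  "moves": [
    [0.003,0.0008,0,0],
    [0.0058,0.0016,0,0],
    [0.0088,0.0022,0,0],
    [0.0116,0.003,0,0],
    [0.0146,0.0038,0,0],
    [0.0174,0.0046,0,0],
    [0.0204,0.0054,0,0],
    [0.0232,0.006,0,0],
    [0.0232,0.006,0,0]
  ]
}}

```text
time: 7.93
ee_pos: [0.5187, 0.1209, 0.187]
tcp_rot: [-180.0, 0.0, 14.7]
wrist_force: [-2.4, -0.3, -3.3]
opening: 0.0063
grasp_force: 78.5
```

The gate has made contact at about 2.8 N, so I'll push on in steps.

To row units: 0.97 cm / 50 = 0.0194, 0.87 cm / 50 = 0.0174.

Call:
{"fn": "servo_tool", "kwargs": {
  "moves": [
    [0.003,0.0008,0,0],
    [0.0058,0.0016,0,0],
    [0.0088,0.0022,0,0],
    [0.0116,0.003,0,0],
    [0.0146,0.0038,0,0],
    [0.0174,0.0046,0,0],
    [0.0194,0.005,0,0],
    [0.0194,0.005,0,0]
  ]
}}

```text
time: 8.6
ee_pos: [0.5286, 0.1233, 0.1868]
tcp_rot: [180.0, 0.0, 14.7]
wrist_force: [-3.8, -0.9, -5.5]
opening: 0.0064
grasp_force: 78.2
```

To row units: 0.97 cm / 50 = 0.0194, 0.87 cm / 50 = 0.0174.

Call:
{"fn": "servo_tool", "kwargs": {
  "moves": [
    [0.003,0.0008,0,0],
    [0.0058,0.0016,0,0],
    [0.0088,0.0022,0,0],
    [0.0116,0.003,0,0],
    [0.0146,0.0038,0,0],
    [0.0174,0.0046,0,0],
    [0.0194,0.005,0,0],
    [0.0194,0.005,0,0]
  ]
}}

```text
time: 9.27
ee_pos: [0.5385, 0.1258, 0.1868]
tcp_rot: [180.0, 0.0, 14.7]
wrist_force: [-2.4, -0.5, -7.0]
opening: 0.0062
grasp_force: 78.1
```

To row units: 0.4 cm / 50 = 0.008, 0.3 cm / 50 = 0.006.

Call:
{"fn": "servo_tool", "kwargs": {
  "moves": [
    [0.002,0.0006,0,0],
    [0.004,0.001,0,0],
    [0.006,0.0016,0,0],
    [0.008,0.002,0,0],
    [0.008,0.002,0,0],
    [0.008,0.002,0,0]
  ]
}}

```text
time: 9.77
ee_pos: [0.5427, 0.1269, 0.187]
tcp_rot: [180.0, -0.0, 14.7]
wrist_force: [-1.0, -0.0, -9.6]
opening: 0.0065
grasp_force: 78.0
```

```bash
python3 - <<'E'
from h import *
o=get_obs();print(o['time'],o['ee_pos'],o['tcp_rot'],o['wrist_force'])
s=snap('side','s3.png');w=snap('wrist','w4.png')
def c(i,x,y,w,h,W,H): return cv2.resize(i[y:y+h,x:x+w,::-1],(W,H),interpolation=cv2.INTER_CUBIC)
cv2.imwrite('pics/c4.png',np.hstack([c(s,210,140,48,60,480,600),c(w,206,80,100,188,319,600)]))
E
```

```text
9.7667 [0.54268024 0.1268747  0.18701789] [ 1.79994969e+02 -3.17911681e-02  1.47108150e+01] [-9.64341643e-01 -6.09772969e-03 -9.63570133e+00]
```

View pics/c4.png

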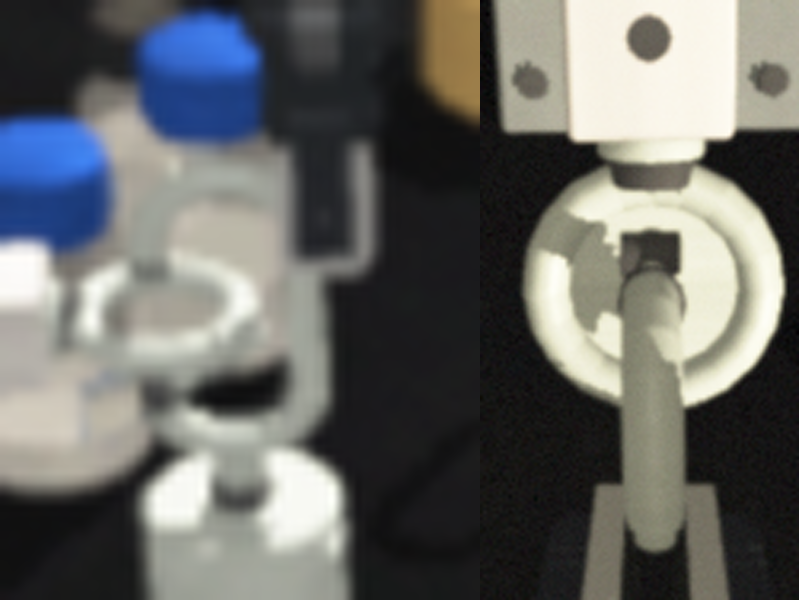

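The picture shows the eye's outer bar inside the hook at about x=-4, z=85, with the gate pressed flat beneath it. Next: lower the hook.

To row units: -1.8 cm / 50 = -0.036, -1.65 cm / 50 = -0.033.

Call:
{"fn": "servo_tool", "kwargs": {
  "moves": [
    [0,0,-0.003,0],
    [0,0,-0.006,0],
    [0,0,-0.009,0],
    [0,0,-0.012,0],
    [0,0,-0.015,0],
    [0,0,-0.018,0],
    [0,0,-0.021,0],
    [0,0,-0.024,0],
    [0,0,-0.027,0],
    [0,0,-0.03,0],
    [0,0,-0.033,0],
    [0,0,-0.036,0],
    [0,0,-0.036,0],
    [0,0,-0.036,0]
  ]
}}

```text
time: 11.03
ee_pos: [0.5422, 0.1268, 0.1691]
tcp_rot: [180.0, 0.0, 14.7]
wrist_force: [1.2, -0.1, -4.6]
opening: 0.0065
grasp_force: 78.6
```

To row units: -0.7 cm / 50 = -0.014, -0.6 cm / 50 = -0.012.

Call:
{"fn": "servo_tool", "kwargs": {
  "moves": [
    [-0.002,-0.0006,-0.002,0],
    [-0.004,-0.001,-0.004,0],
    [-0.006,-0.0016,-0.006,0],
    [-0.0078,-0.002,-0.008,0],
    [-0.0078,-0.002,-0.01,0],
    [-0.0078,-0.002,-0.012,0],
    [-0.0078,-0.002,-0.014,0],
    [-0.0078,-0.002,-0.014,0]
  ]
}}

```text
time: 11.7
ee_pos: [0.5383, 0.1258, 0.1619]
tcp_rot: [180.0, 0.0, 14.7]
wrist_force: [0.8, -0.8, -4.3]
opening: 0.0061
grasp_force: 78.6
```

To row units: -0.3 cm / 50 = -0.006, -0.24 cm / 50 = -0.0048.

Call:
{"fn": "servo_tool", "kwargs": {
  "moves": [
    [0,0,-0.0012,0],
    [0,0,-0.0024,0],
    [0,0,-0.0036,0],
    [0,0,-0.0048,0],
    [0,0,-0.006,0],
    [0,0,-0.006,0],
    [0,0,-0.006,0]
  ]
}}

```text
time: 12.28
ee_pos: [0.5384, 0.1258, 0.1592]
tcp_rot: [-180.0, 0.0, 14.7]
wrist_force: [-0.7, -0.8, -4.2]
opening: 0.0063
grasp_force: 78.6
```

To row units: -0.15 cm / 50 = -0.003, -0.1 cm / 50 = -0.002.

Call:
{"fn": "servo_tool", "kwargs": {
  "moves": [
    [0,0,-0.001,0],
    [0,0,-0.002,0],
    [0,0,-0.003,0],
    [0,0,-0.003,0],
    [0,0,-0.003,0]
  ]
}}

```text
time: 12.7
ee_pos: [0.5385, 0.1258, 0.1581]
tcp_rot: [180.0, -0.0, 14.7]
wrist_force: [-0.3, 0.2, -0.6]
opening: 0.0062
grasp_force: 79.0
```

To row units: -0.03 cm / 50 = -0.0006, -0.02 cm / 50 = -0.0004.

Call:
{"fn": "servo_tool", "kwargs": {
  "moves": [
    [0,0,-0.0004,0],
    [0,0,-0.0006,0],
    [0,0,-0.0006,0],
    [0,0,-0.0006,0]
  ]
}}

```text
time: 13.03
ee_pos: [0.5386, 0.1259, 0.1578]
tcp_rot: [180.0, -0.0, 14.7]
wrist_force: [0.0, 0.6, 3.1]
opening: 0.0065
grasp_force: 79.3
```

```bash
python3 - <<'E'
from h import *
o=get_obs();print(o['time'],o['ee_pos'],o['wrist_force'])
s=snap('side','s4.png');w=snap('wrist','w5.png')
def c(i,x,y,w,h,W,H): return cv2.resize(i[y:y+h,x:x+w,::-1],(W,H),interpolation=cv2.INTER_CUBIC)
cv2.imwrite('pics/c5.png',np.hstack([c(s,210,140,48,60,480,600),c(w,206,80,100,188,319,600)]))
E
```

```text
13.0333 [0.53858469 0.12586225 0.15776907] [0.04561569 0.62788072 3.07706079]
```

View pics/c5.png

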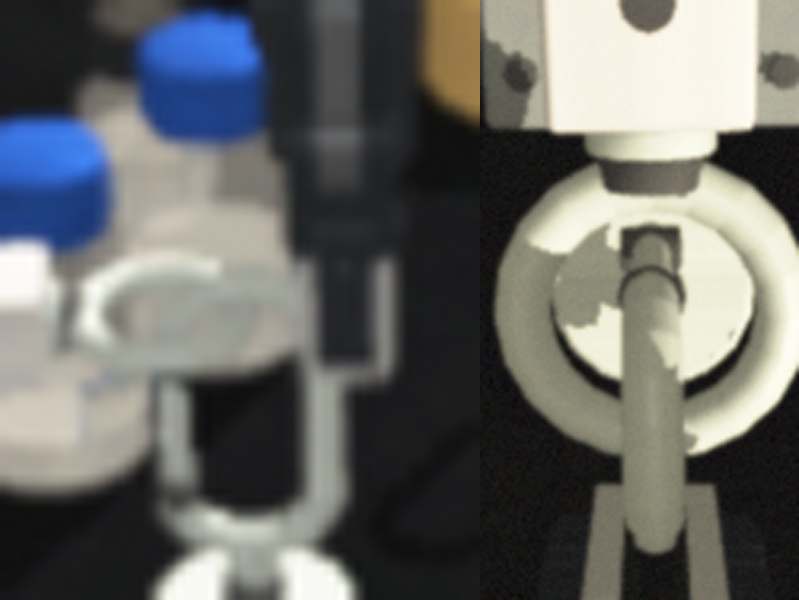

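The view shows the bar seated under the bend and the gate shut. I'll ease off slightly, then open.

To row units: 0.03 cm / 50 = 0.0006, 0.02 cm / 50 = 0.0004.

Call:
{"fn": "servo_tool", "kwargs": {
  "moves": [
    [0,0,0.0004,0],
    [0,0,0.0006,0],
    [0,0,0.0006,0]
  ]
}}

```text
time: 13.38
ee_pos: [0.5385, 0.1258, 0.1578]
tcp_rot: [180.0, -0.0, 14.7]
wrist_force: [1.1, -0.4, 2.1]
opening: 0.0063
grasp_force: 79.3
```

Call:
{"fn": "servo_tool", "kwargs": {
  "moves": [
    [0,0,0,0],
    [0,0,0,0],
    [0,0,0,0],
    [0,0,0,0],
    [0,0,0,0],
    [0,0,0,0],
    [0,0,0,0],
    [0,0,0,0]
  ],
  "claw": 0.55,
  "force": 20
}}

```text
time: 14.05
ee_pos: [0.5383, 0.1258, 0.1577]
tcp_rot: [180.0, 0.0, 14.7]
wrist_force: [0.1, 0.0, 0.4]
opening: 0.0384
grasp_force: 0.0
```

To row units: -9 cm / 50 = -0.18, -8 cm / 50 = -0.16.

Call:
{"fn": "servo_tool", "kwargs": {
  "moves": [
    [-0.01,-0.0026,0,0],
    [-0.026,-0.0068,0,0],
    [-0.046,-0.012,0,0],
    [-0.07,-0.018,0,0],
    [-0.1,-0.026,0,0],
    [-0.13,-0.034,0,0],
    [-0.16,-0.042,0,0],
    [-0.18,-0.046,0,0],
    [-0.18,-0.046,0,0],
    [-0.18,-0.046,0,0],
    [-0.18,-0.046,0,0],
    [-0.18,-0.046,0,0],
    [-0.18,-0.046,0,0],
    [-0.18,-0.046,0,0],
    [-0.18,-0.046,0,0],
    [-0.18,-0.046,0,0],
    [-0.18,-0.046,0,0],
    [-0.18,-0.046,0,0],
    [-0.18,-0.046,0,0],
    [-0.18,-0.046,0,0]
  ]
}}

```text
time: 15.72
ee_pos: [0.4484, 0.1028, 0.1577]
tcp_rot: [180.0, -0.0, 14.7]
wrist_force: [0.1, -0.3, 0.4]
opening: 0.0384
grasp_force: 0.0
```

```bash
python3 - <<'E'
from h import *
import itertools
print(get_obs()['time'],get_obs()['opening'])
a=[]
for i in range(6): a.append(camera('side')[140:230,205:265].astype(int))
print([np.abs(a[i]-a[0]).mean().round(2) for i in range(6)],[(np.abs(a[i]-a[0]).max(2)>60).sum() for i in range(6)])
cv2.imwrite('pics/c6.png',cv2.resize(a[-1][:,:,::-1].astype(np.uint8),(400,600),interpolation=cv2.INTER_CUBIC))
E
```

```text
15.7167 0.03842182775848974
[np.float64(0.0), np.float64(0.42), np.float64(0.41), np.float64(0.43), np.float64(0.41), np.float64(0.42)] [np.int64(0), np.int64(0), np.int64(0), np.int64(0), np.int64(0), np.int64(0)]
```

View pics/c6.png

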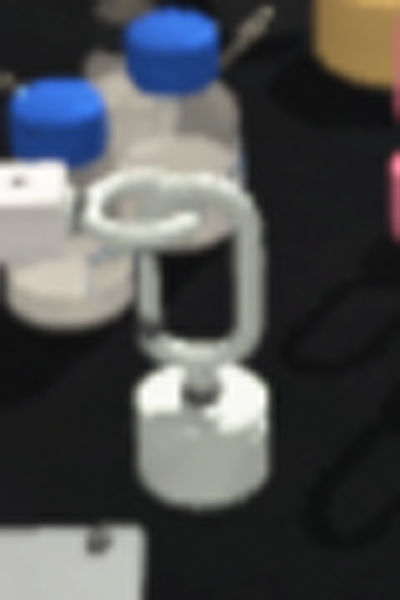

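The weight hangs upright from the eye, with the gate shut and no visible motion. I'll wait a few seconds so any small swing dies out, then hand in.

Call:
{"fn": "servo_tool", "kwargs": {
  "moves": [
    [0,0,0,0],
    [0,0,0,0],
    [0,0,0,0],
    [0,0,0,0],
    [0,0,0,0],
    [0,0,0,0],
    [0,0,0,0],
    [0,0,0,0],
    [0,0,0,0],
    [0,0,0,0],
    [0,0,0,0],
    [0,0,0,0],
    [0,0,0,0],
    [0,0,0,0],
    [0,0,0,0],
    [0,0,0,0],
    [0,0,0,0],
    [0,0,0,0],
    [0,0,0,0],
    [0,0,0,0]
  ]
}}

```text
time: 17.68
ee_pos: [0.4484, 0.1028, 0.1577]
tcp_rot: [180.0, 0.0, 14.7]
wrist_force: [-1.1, 0.6, -0.6]
opening: 0.0381
grasp_force: 0.0
```

Call:
{"fn": "servo_tool", "kwargs": {
  "moves": [
    [0,0,0,0],
    [0,0,0,0],
    [0,0,0,0],
    [0,0,0,0],
    [0,0,0,0],
    [0,0,0,0],
    [0,0,0,0],
    [0,0,0,0],
    [0,0,0,0],
    [0,0,0,0],
    [0,0,0,0],
    [0,0,0,0],
    [0,0,0,0],
    [0,0,0,0],
    [0,0,0,0],
    [0,0,0,0],
    [0,0,0,0],
    [0,0,0,0],
    [0,0,0,0],
    [0,0,0,0]
  ]
}}

```text
time: 19.35
ee_pos: [0.4484, 0.1028, 0.1577]
tcp_rot: [-180.0, 0.0, 14.7]
wrist_force: [0.3, 0.3, -0.4]
opening: 0.0382
grasp_force: 0.0
```

```bash
python3 -c "
from workcell import *
print(job_done())"
```

```text
the job is handed in; nothing more can be done
None
```

The check weight hangs from the load cell's eye with its gate shut, still and clear of the gripper in the last picture; I handed the job in at about 19 s, and no verdict was returned.

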